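# Ready the cordless drill: battery home, clutch to 4

### The job

The cordless drill in the wooden holder is to be made ready for driving screws. First press its battery pack, which stands proud of the foot of the handle, straight in until it is fully home, then turn the clutch collar behind the chuck until its white pointer stands at mark 4 (the thick mark is 1). Let go of the drill and do not disturb the hammer, the tin or the spare pack.

Things in the scene. Friction and masses are not known exactly. Their poses are not given: they have to be found in the camera images.
- holder: Blue cordless drill clamped immovably upside-down in a wooden holder, base 160 x 200 x 22 mm. Origin: centre of the base's underside, on the bench; z up. The drill lies in the holder's y-z plane like a V: the chuck points up and to -y, 35 deg from vertical; the black handle up and to +y, 40 deg from vertical. Motor housing 66 mm across; about 220 mm high in all. Yaw varies within 0.35 rad.
- pack (a joint): Travel of the black battery pack (64 mm along holder x, 95 mm across, 42 mm thick) into the end of the handle, in m: 0 stands 14 mm proud, 0.014 is fully home (no gap to the blue foot of the handle). It slides stiffly (about 9 N) and stays where it is left. Its grey stem shows in the gap while it is proud.
- pack_face (a point): Centre of the pack's flat outer face, the face to press; moves with the pack. z points straight out of the face along the handle (pressing in is along -z), x is the holder's x. About 0.08 m in +y and 0.2 m above the holder's origin.
- collar (a joint): Turn of the clutch collar in rad, 0 to 1.75: 0 has its white pointer at mark 1 (the thick white mark), and each mark is 0.35 rad further, so 4 is 1.05 and the last, 6, is 1.75. It grows counter-clockwise as seen looking onto the tip of the chuck. Stiff (0.1 N m); it stays where it is left.
- collar_grip (a point): Point on the collar's axis at the height to grip; turns with the collar. z: along the chuck axis, out of its tip. The collar is a black ribbed drum, 60 mm diameter, 32 mm long: 24 mm below this point to 8 mm above it. Below it a fixed black flange of 90 mm diameter carries the six white marks; above it the steel chuck, 39 mm diameter, ends 48 mm above this point.
- hammer: Bystander: hammer 280 mm long lying on the bench, handle to its -x. Leave alone.
- tin: Bystander: round lidded aluminium tin, 84 mm diameter, 45 mm high. Origin at the centre of its underside. Leave alone.
- spare: Bystander: spare battery pack, 64 x 95 x 42 mm with a 20 mm stem on top, standing on the bench. Origin at the centre of its underside. Leave alone.

How it is judged:
By the outcome, as a careful person would: the job done as asked, in the order asked, and still so for the second after the job is handed in, with the robot touching nothing.
It also fails if it takes over 51 s, if anything falls off the work surface, if the arm or the gripper's body presses on something with over 40 N, if the wrist force passes 120 N, or if a joint passes its speed limit or range.

### The arm

A 7-joint arm with a two-finger parallel gripper is mounted at the origin on the work surface. World frame = base frame: x ahead of the robot, y to its left, z up, the work surface at z = 0. Lengths are in m, angles in rad, forces in N, time in s.
With the tool pointing down it reaches from about 0.4 to 0.9 m from the base axis. Payload 5.6 kg.
Tool frame: the origin (TCP) lies between the finger pads; the fingertips stand 8 mm ahead of it and the grasp point (between the pads) lies 11 mm behind it; z points along the fingers, y is the line along which they close (so a half turn about z gives the same grasp; the last joint's range is limited). The gripper opens to 92 mm and grips with 3 to 60 N. Pads are 20 mm wide; open, the fingers measure 128 mm over their backs; the gripper's body (75 mm by 189 mm) begins 69 mm behind the grasp point.
Start: joints at [1.14, 0.468, -0.012, 1.603, 0.006, 1.071, -0.056], TCP at [0.246, -0.602, 0.197] pointing down, gripper open.
Joint ranges: [-2.53, 2.53], [-0.31, 2.02], [-1.57, 1.55], [0.28, 2.44], [-1.29, 4.43], [0.15, 1.84], [-2.92, 2.92]. Speed limits (rad/s): [2.57, 2.57, 3.14, 3.14, 3.14, 3.14, 3.14].

### API

Orientations are given as a rotation vector (axis times angle).
In Python, from plant import env, cams gives the robot as it stands.
- The arm moves only by the tool move_arm, never from a script. Its argument "plan" is a list of rows, each a list of 3 entries, a list of its own where there are three numbers: the finger opening in cm, from 0 to 9.19, then the shift along the world's x, y, z in cm, then the turn, a rotation vector about the world's x, y, z in rad. In form: [[gripper, [x, y, z], [rx, ry, rz]], ...]. A call has 1 to 12 rows; each row shifts and turns the commanded pose from where the row before left it; what a row does not reach is not made up. A row lasts 1/8 s, in which the tool goes at most 62.5 mm and 10.7 degrees, less where a joint would pass 70% of its speed; a pose out of reach is approached as far as the arm can. A call is refused whole if a number of a shift passes 6.25 or a number of a turn 0.188, either way. A call with a gripper value outside its range is refused whole. The fingers move at their own pace and stop on an object; "force" is the grip in N (left out, the last holds). Time passes only in rows, so rows that do not move let the fingers close. It gives the time, the measured TCP pose, the force, the opening and the grip force at its end, in the units of the state.
- env.read_state(): the state, without advancing time (a new reading comes with each control period).
- cams.read_camera(name): name is "side" or "top" or "wrist"; returns the picture (480x640x3 uint8, red, green, blue); there is no depth.
- cams.camera_params(name): a dict with "fx", "fy", "cx", "cy" (pixels), "camera_from_world" (4x4, takes a point from world to camera coordinates). Camera axes: x right, y down, z forward; pixel columns grow to the right and rows downward; lengths in m; the calibration is good to about 2 mm. The wrist camera is an equidistant fisheye: a pixel r from the principal point sees the ray r / f radians off the axis. A picture is of the moment at which its call begins: read the wrist's pose just before it. camera_params takes no time and is no camera call; for the wrist camera it gives the pose at the moment of the call.
- env.job_done(): hands the job in; it is judged then, once.
The state is a dict: "t": time; "joint_pos": joint angles; "joint_velocities": joint speeds; "tau": joint torques, N m; "ee_pos": TCP position; "tool_rot": TCP orientation; "ft_force": force on the tool from outside, world axes, zero at the start; "moment": the same for the moment, N m; "opening": finger opening in m; "grasp_force": force on a finger pad.
Only numpy, scipy, OpenCV 4.12 (cv2) and the standard library are available. Lean on these libraries where they do the work, as an engineer would, in place of code of your own. Each camera call takes 0.05 s, during which the arm holds its last target. There are 200 camera calls.

## Working session

There is one attempt and no reset: what is moved stays moved. The work goes in short steps, Python scripts to look and compute and a tool call to move; the robot and the scene stay as the last step left them, time stands still between calls to the robot, and variables do not carry over. Pictures are saved under pics/ and viewed, at most 10 in all, crops included, and the job is handed in when it is done.

Besides the shell and the picture viewer there is one more tool, called after "Call:" as a command line: name --argument value ..., lists and objects as JSON in quotes. move_arm: Moves the arm, as the interface text tells. Its arguments: {"type":"object","properties":{"plan":{"type":"array"},"force":{"type":"number"}},"required":["plan"]}

```bash
mkdir -p pics
cat > h.py <<'E'
import numpy as np,cv2
from plant import env,cams
def snap(n,f,crop=None,s=1):
    im=cams.read_camera(n)[:,:,::-1]
    cv2.imwrite('pics/full_'+f,im)
    if crop: x0,y0,x1,y1=crop; im=im[y0:y1,x0:x1]
    cv2.imwrite('pics/'+f,cv2.resize(im,None,fx=s,fy=s,interpolation=cv2.INTER_CUBIC))
def proj(n,P):
    c=cams.camera_params(n);T=np.array(c['camera_from_world']);P=np.atleast_2d(P)
    q=P@T[:3,:3].T+T[:3,3]
    return np.c_[c['fx']*q[:,0]/q[:,2]+c['cx'],c['fy']*q[:,1]/q[:,2]+c['cy']]
E
python3 - <<'E'
from h import *
snap('side','s0.png');snap('top','t0.png')
for n in('side','top'):
    c=cams.camera_params(n);T=np.array(c['camera_from_world']);print(n,c['fx'],c['cx'],c['cy'],(-T[:3,:3].T@T[:3,3]).round(3),T[2,:3].round(3))
s=env.read_state();print(s['t'],s['ee_pos'],s['tool_rot'])
E
```

```text
side 482.21440079534744 315.4775520807221 246.74715620970593 [0.388 0.591 0.783] [ 0.291 -0.637 -0.714]
top 574.0204712670258 325.4861736638416 238.67638069901622 [0.442 0.038 1.253] [ 0.164  0.004 -0.986]
0.1 [ 0.24553421 -0.60125248  0.19573073] [-3.08125316e+00 -6.04948400e-01  6.07681065e-04]
```

View pics/s0.png

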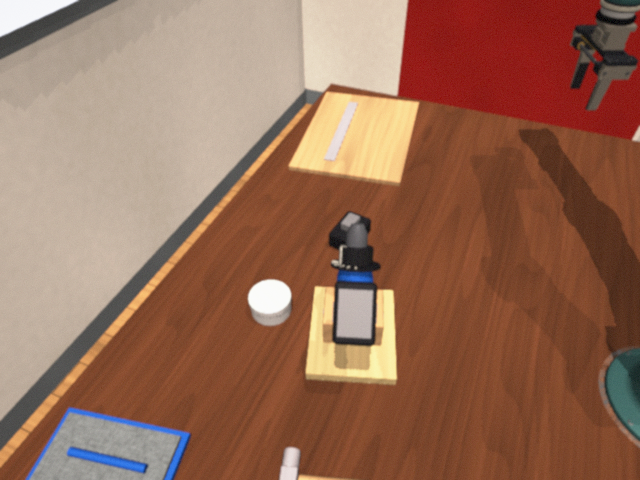

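View pics/t0.png

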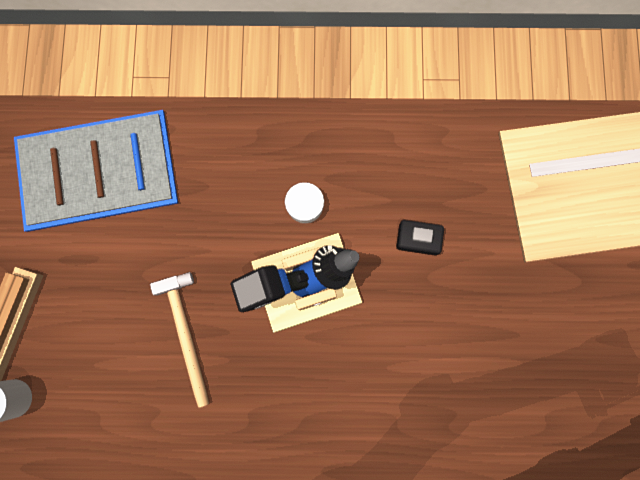

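The side view shows the drill at about (355,300), with its chuck pointing away from the camera and the pack facing it. In the top view the holder is at (305,283), the pack at (258,288), the chuck at (345,260), the tin at (304,202) and the spare at (421,237). I'll enlarge both views.

Run:
```python
import cv2
a=cv2.imread('pics/full_t0.png')[220:345,220:380];b=cv2.imread('pics/full_s0.png')[200:390,290:410]
cv2.imwrite('pics/tc.png',cv2.resize(a,None,fx=4.8,fy=4.8,interpolation=2)); cv2.imwrite('pics/sc.png',cv2.resize(b,None,fx=3.15,fy=3.15,interpolation=2)[:600])
```

```text
(no output)
```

View pics/tc.png

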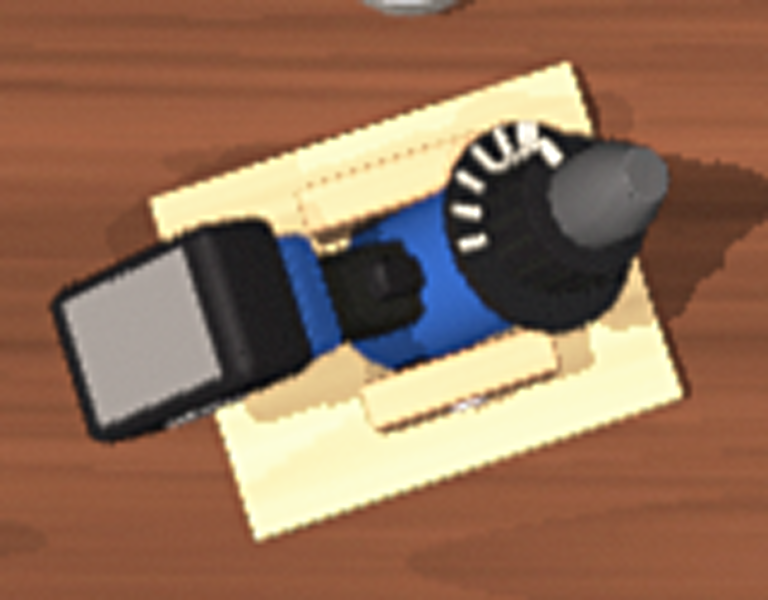

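View pics/sc.png

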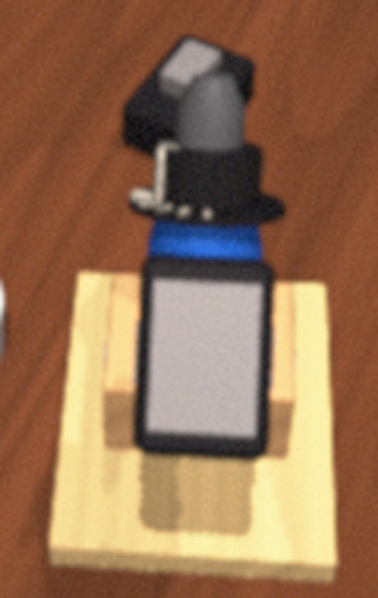

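The top crop has base corners at (150,200), (570,62), (685,395) and (257,542), pack-face corners at (55,300), (195,250), (222,380) and (103,437), and the chuck tip at about (645,172). The thick mark 1 is at (525,135), the marks run counter-clockwise to mark 6 at (470,243), and the pointer is near the first marks. The side crop shows the pack face spanning (145,265) to (272,450).

```bash
cat > fit.py <<'E'
from h import *
from scipy.optimize import least_squares
T=lambda a:np.array(a)/4.8+220-.4
S=lambda a:np.array(a)/3.15+[290,200]-.35
bt=T([(150,200),(570,62),(685,395),(257,542)]); bs=S([(50,552),(78,272),(328,283),(335,567)])
base=np.array([(.08,.1,.022),(.08,-.1,.022),(-.08,-.1,.022),(-.08,.1,.022)])
def W(p,L):
    c,s=np.cos(p[2]),np.sin(p[2]);L=np.atleast_2d(L)
    return L@np.array([[c,s,0],[-s,c,0],[0,0,1]])+[p[0],p[1],0]
f=lambda p:np.r_[(proj('top',W(p,base))-bt).ravel(),(proj('side',W(p,base))-bs).ravel()]
r=least_squares(f,[.45,.05,.2],loss='soft_l1')
if __name__=='__main__':
    print(r.x,f(r.x).round(1).reshape(-1,2).tolist())
    p=r.x
    # pack face (outer outline) centre y,z : rectangle 64 x 95 with tilt 40deg
    u=np.array([0,-np.cos(np.radians(40)),np.sin(np.radians(40))])
    pt=T([(52,300),(190,240),(226,388),(98,440)]);ps=S([(137,452),(145,262),(272,264),(268,454)])
    def pk(q):
        c=np.array([0,q[0],q[1]]);L=[c+a*np.array([.032,0,0])+b*.0475*u for a,b in((1,-1),(1,1),(-1,1),(-1,-1))]
        return np.array(L)
    g=lambda q:np.r_[(proj('top',W(p,pk(q)))-pt).ravel(),(proj('side',W(p,pk(q)))-ps).ravel()]
    r2=least_squares(g,[.08,.2],loss='soft_l1');print(r2.x,g(r2.x).round(1).reshape(-1,2).tolist(),W(p,[0,*r2.x]))
    tt=T([(645,172)]);
    h=lambda q:np.r_[(proj('top',W(p,[0,q[0],q[1]]))-tt).ravel(),(proj('side',W(p,[0,q[0],q[1]]))-S([(213,78)])).ravel()]
    r3=least_squares(h,[-.1,.2]);print('tip',r3.x,h(r3.x).round(1))
E
python3 fit.py
```

```text
[0.54967291 0.08398744 0.33178525] [[-0.4, 1.6], [-0.2, 1.4], [-0.1, 2.1], [-0.3, 1.6], [-1.3, -2.0], [-0.9, -0.4], [-1.6, 0.0], [-0.2, -1.0]]
[0.09906352 0.20187179] [[-0.8, 1.0], [3.6, -2.5], [7.0, 0.8], [-0.5, 4.2], [-2.4, 1.4], [-2.0, -2.4], [0.7, -0.9], [-0.6, 3.3]] [[0.51740481 0.17764826 0.20187179]]
tip [-0.1012142   0.19746316] [ 0.5  2.2 -0.9 -0.4]
```

```bash
cat > go.py <<'E'
from fit import *
from scipy.spatial.transform import Rotation as Ro
p=r.x
hx=np.array([np.cos(p[2]),np.sin(p[2]),0]);hy=np.array([-np.sin(p[2]),np.cos(p[2]),0]);ez=np.array([0,0,1.])
sd=lambda d:np.sin(np.radians(d)); cd=lambda d:np.cos(np.radians(d))
n=hy*sd(40)+ez*cd(40); ca=-hy*sd(35)+ez*cd(35)
def frame(y,z): return Ro.from_matrix(np.c_[np.cross(y,z),y,z])
Rp=frame(hx,-n)
def plan(P0,R0,P,R,N=None):
    d=(np.array(P)-P0)*100; w=(R*R0.inv()).as_rotvec()
    m=int(np.ceil(max(abs(d).max()/5.5,np.linalg.norm(w)/.17,1)));N=N or m
    print(N,'rows(min',m,') total cm',d.round(2),'rad',w.round(3),' each',(d/N).round(2),(w/N).round(4))
def cur():
    s=env.read_state();return s['ee_pos'],Ro.from_rotvec(s['tool_rot'])
E
python3 - <<'E'
from go import *
P,R=cur();print(R.as_matrix().round(3))
F=W(p,[0,.097,.2])[0];print(F,n)
A=np.array([.40,-.1,.42]);RA=frame(np.array([1,0,0.]),-ez)
plan(P,R,A,RA);B=F+.12*n;print(B);plan(A,RA,B,Rp)
E
```

```text
[[ 0.926  0.378 -0.001]
 [ 0.378 -0.926  0.001]
 [-0.    -0.002 -1.   ]]
[0.51807696 0.17569728 0.2       ] [-0.20937613  0.60773148  0.76604444]
10 rows(min 10 ) total cm [15.45 50.13 22.43] rad [-1.000e-03 -1.000e-03  1.183e+00]  each [1.54 5.01 2.24] [-1.000e-04 -1.000e-04  1.183e-01]
[0.49295183 0.24862506 0.29192533]
7 rows(min 7 ) total cm [  9.3   34.86 -12.81] rad [-0.692 -0.116  0.318]  each [ 1.33  4.98 -1.83] [-0.0988 -0.0165  0.0455]
```

Call:
move_arm --plan '[[0, [1.5, 5, 2.2], [0, 0, 0.118]], [0, [1.5, 5, 2.2], [0, 0, 0.118]], [0, [1.5, 5, 2.2], [0, 0, 0.118]], [0, [1.5, 5, 2.2], [0, 0, 0.118]], [0, [1.5, 5, 2.2], [0, 0, 0.118]], [0, [1.5, 5, 2.2], [0, 0, 0.118]], [0, [1.5, 5, 2.2], [0, 0, 0.118]], [0, [1.5, 5, 2.2], [0, 0, 0.118]], [0, [1.5, 5, 2.2], [0, 0, 0.118]], [0, [1.5, 5, 2.2], [0, 0, 0.118]], [0, [0, 0, 0], [0, 0, 0]]]'

```text
t: 1.48
ee_pos: [0.3971, -0.098, 0.4182]
tool_rot: [2.214, 2.225, 0.002]
ft_force: [-0.0, -1.0, 0.1]
opening: 0.0
grasp_force: 0.0
```

Run:
```python
from go import *
P,R=cur();F=W(p,[0,.097,.2])[0]
print(env.read_state()['joint_pos'],P);plan(P,R,F+.12*n,Rp)
```

```text
[ 0.72424173 -0.10357632 -0.50205426  1.78472178 -0.04963393  1.4444016
  0.23559796] [ 0.39714729 -0.09803884  0.41822589]
7 rows(min 7 ) total cm [  9.58  34.67 -12.63] rad [-0.69  -0.114  0.312]  each [ 1.37  4.95 -1.8 ] [-0.0986 -0.0163  0.0446]
```

Call:
move_arm --plan '[[0, [1.37, 4.95, -1.8], [-0.0986, -0.0163, 0.0446]], [0, [1.37, 4.95, -1.8], [-0.0986, -0.0163, 0.0446]], [0, [1.37, 4.95, -1.8], [-0.0986, -0.0163, 0.0446]], [0, [1.37, 4.95, -1.8], [-0.0986, -0.0163, 0.0446]], [0, [1.37, 4.95, -1.8], [-0.0986, -0.0163, 0.0446]], [0, [1.37, 4.95, -1.8], [-0.0986, -0.0163, 0.0446]], [0, [1.37, 4.95, -1.8], [-0.0986, -0.0163, 0.0446]], [0, [0, 0, 0], [0, 0, 0]]]'

```text
t: 2.48
ee_pos: [0.4889, 0.2496, 0.2826]
tool_rot: [1.461, 2.062, -0.543]
ft_force: [0.4, -0.5, 0.1]
opening: 0.0005
grasp_force: 0.0
```

Run:
```python
from go import *
P,R=cur();F=W(p,[0,.097,.2])[0]
print(env.read_state()['joint_pos'],P);plan(P,R,F+.12*n,Rp);plan(P,R,F+.02*n,Rp)
snap('wrist','w1.png');c=cams.camera_params('wrist');print(c['fx'],c['cx'],c['cy'],c.keys())
T=np.array(c['camera_from_world']);q=np.array([F,W(p,[0,-.0737,.158])[0]])@T[:3,:3].T+T[:3,3]
for v in q:
    th=np.arctan2(np.hypot(v[0],v[1]),v[2]);k=c['fx']*th/np.hypot(v[0],v[1]);print(k*v[0]+c['cx'],k*v[1]+c['cy'])
```

```text
[-0.24823166  0.60479086 -0.92202533  1.62447143  0.89265812  1.76232786
 -0.99281074] [0.4889408  0.24959766 0.28264979]
1 rows(min 1 ) total cm [ 0.4  -0.1   0.93] rad [ 0.002 -0.011 -0.002]  each [ 0.4  -0.1   0.93] [ 0.0018 -0.0111 -0.002 ]
2 rows(min 2 ) total cm [ 2.49 -6.17 -6.73] rad [ 0.002 -0.011 -0.002]  each [ 1.25 -3.09 -3.37] [ 0.0009 -0.0055 -0.001 ]
371.64829954431775 317.0301702865381 242.39702289406458 dict_keys(['fx', 'fy', 'cx', 'cy', 'camera_from_world'])
320.23578643068555 235.7315955488889
319.70789643345654 286.23695456335594
```

View pics/w1.png

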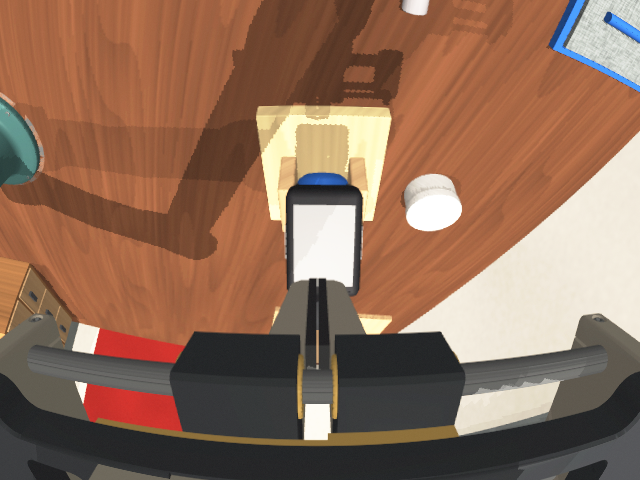

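The wrist view shows the pack face spanning x 287 to 362 and y 185 to 295, so its centre is (324,241). The predicted centre was (320,236), a difference of about 3 mm. The fingers are closed and lined up, so I'll approach.

Call:
move_arm --plan '[[0, [0.9, -2.0, -2.2], [0, -0.006, 0]], [0, [0.9, -2.0, -2.2], [0, -0.005, 0]], [0, [0.9, -2.0, -2.2], [0, 0, 0]], [0, [0, 0, 0], [0, 0, 0]]]'

```text
t: 3.02
ee_pos: [0.5197, 0.1797, 0.2252]
tool_rot: [1.481, 2.032, -0.528]
ft_force: [0.1, 0.3, 0.4]
opening: 0.0006
grasp_force: 0.0
```

Run:
```python
from go import *
P,R=cur();F=W(p,[0,.097,.2])[0]
print(env.read_state()['joint_pos'],P,'tip-to-face',(P-F)@n-.008,'lat',(P-F)@hx,(P-F)@np.cross(n,hx));plan(P,R,F+.02*n,Rp)
```

```text
[-0.13553565  0.61656297 -0.88615178  1.74945328  0.96733343  1.61837364
 -1.01327667] [0.51966649 0.17968626 0.22515578] tip-to-face 0.013361858698082589 lat 0.0028021700838160696 -0.013677370627585252
1 rows(min 1 ) total cm [-0.58  0.82 -0.98] rad [0.001 0.014 0.016]  each [-0.58  0.82 -0.98] [0.0007 0.0142 0.0158]
```

Call:
move_arm --plan '[[0, [-0.4, 0.6, -0.7], [0, 0.014, 0.016]], [0, [0.08, -0.24, -0.3], [0, 0, 0]], [0, [0.08, -0.24, -0.3], [0, 0, 0]], [0, [0.08, -0.24, -0.3], [0, 0, 0]], [0, [0.08, -0.24, -0.3], [0, 0, 0]], [0, [0, 0, 0], [0, 0, 0]]]'

```text
t: 3.78
ee_pos: [0.5178, 0.1808, 0.2053]
tool_rot: [1.457, 2.06, -0.529]
ft_force: [-0.2, 1.1, -0.1]
opening: 0.0003
grasp_force: 0.0
```

```bash
cat > st.py <<'E'
from go import *
P,R=cur();F=W(p,[0,.097,.2])[0];s=env.read_state()
print('tip-to-face',((P-F)@n-.008).round(4),'lat',((P-F)@hx).round(4),((P-F)@np.cross(n,hx)).round(4),'F.n',(s['ft_force']@n).round(2),'angerr',(Rp*R.inv()).as_rotvec().round(3))
E
python3 st.py
```

```text
tip-to-face -0.0008 lat 0.0014 0.0003 F.n 0.64 angerr [-0.002 -0.001 -0.007]
```

Call:
move_arm --plan '[[0, [0.08, -0.24, -0.3], [0, 0, 0]], [0, [0.08, -0.24, -0.3], [0, 0, 0]], [0, [0.04, -0.12, -0.15], [0, 0, 0]], [0, [0, 0, 0], [0, 0, 0]]]'

```text
t: 4.28
ee_pos: [0.5198, 0.1749, 0.198]
tool_rot: [1.457, 2.06, -0.529]
ft_force: [0.1, 0.3, 0.3]
opening: 0.0004
grasp_force: 0.0
```

```bash
python3 st.py
```

```text
tip-to-face -0.0104 lat 0.0014 0.0003 F.n 0.39 angerr [-0.002 -0.001 -0.007]
```

Call:
move_arm --plan '[[0, [0.06, -0.18, -0.23], [0, 0, 0]], [0, [0.06, -0.18, -0.23], [0, 0, 0]], [0, [0, 0, 0], [0, 0, 0]]]'

```text
t: 4.65
ee_pos: [0.5211, 0.1712, 0.1933]
tool_rot: [1.457, 2.06, -0.529]
ft_force: [-0.3, -0.3, 0.0]
opening: 0.0002
grasp_force: 0.0
```

```bash
python3 st.py
```

```text
tip-to-face -0.0165 lat 0.0014 0.0004 F.n -0.11 angerr [-0.002 -0.001 -0.007]
```

Run:
```python
from h import *
snap('wrist','w2.png');snap('side','s2.png')
a=cv2.imread('pics/full_w2.png')[100:400,170:470];b=cv2.imread('pics/full_s2.png')[200:400,280:430]
cv2.imwrite('pics/ws2.png',np.hstack([cv2.resize(a,(400,400)),cv2.resize(b,(300,400),interpolation=2)]))
```

```text
(no output)
```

View pics/ws2.png

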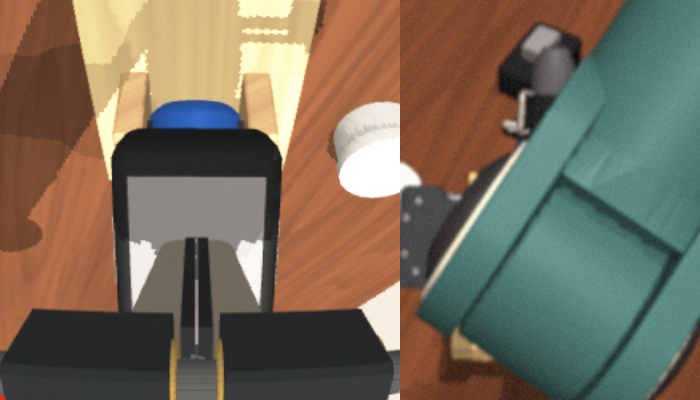

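The wrist crop shows the fingertips over the middle of the pack face's label at about (195,240), not clearly touching it. The side view is blocked by the arm. I'll continue in small steps and watch the force.

Call:
move_arm --plan '[[0, [0.06, -0.18, -0.23], [0, 0, 0]], [0, [0.06, -0.18, -0.23], [0, 0, 0]], [0, [0, 0, 0], [0, 0, 0]]]'

```text
t: 5.12
ee_pos: [0.5222, 0.1687, 0.1895]
tool_rot: [1.456, 2.06, -0.527]
ft_force: [-1.4, 2.6, 4.1]
opening: 0.0
grasp_force: 2.7
```

```bash
python3 st.py
```

```text
tip-to-face -0.0212 lat 0.0016 0.0006 F.n 5.07 angerr [-0.003 -0.    -0.008]
```

Contact: the face is about 20 mm deeper than I estimated. Now I'll press.

Call:
move_arm --plan '[[0, [0.06, -0.18, -0.23], [0, 0, 0]], [0, [0.06, -0.18, -0.23], [0, 0, 0]], [0, [0.06, -0.18, -0.23], [0, 0, 0]], [0, [0.06, -0.18, -0.23], [0, 0, 0]], [0, [0, 0, 0], [0, 0, 0]]]'

```text
t: 5.75
ee_pos: [0.5242, 0.1632, 0.1825]
tool_rot: [1.455, 2.06, -0.524]
ft_force: [-7.2, 5.5, 16.1]
opening: 0.0006
grasp_force: 8.9
```

```bash
python3 st.py
```

```text
tip-to-face -0.0303 lat 0.0017 0.0007 F.n 17.17 angerr [-0.004  0.002 -0.01 ]
```

Call:
move_arm --plan '[[0, [0.06, -0.18, -0.23], [0, 0, 0]], [0, [0.06, -0.18, -0.23], [0, 0, 0]], [0, [0, 0, 0], [0, 0, 0]]]'

```text
t: 6.12
ee_pos: [0.5244, 0.1632, 0.1823]
tool_rot: [1.453, 2.06, -0.519]
ft_force: [-17.2, 15.0, 38.0]
opening: 0.0004
grasp_force: 21.2
```

```bash
python3 st.py
```

```text
tip-to-face -0.0305 lat 0.0019 0.0007 F.n 41.82 angerr [-0.005  0.005 -0.013]
```

It stopped dead after about 14 mm of travel from first touch, at 42 N, so the pack is home. I'll retract and look along the chuck axis.

Call:
move_arm --plan '[[0, [-0.3, 0.9, 1.1], [0, 0, 0]], [0, [-0.9, 2.6, 3.3], [0, 0, 0]], [0, [-0.9, 2.6, 3.3], [0, 0, 0]], [0, [-0.9, 2.6, 3.3], [0, 0, 0]], [0, [-0.5, 0, 4.5], [0, 0, 0]], [0, [-0.5, 0, 4.5], [0, 0, 0]], [9, [-0.5, 0, 4.5], [0, 0, 0]]]'

```text
t: 7.0
ee_pos: [0.4809, 0.2436, 0.4199]
tool_rot: [1.457, 2.062, -0.531]
ft_force: [0.6, 1.0, -1.2]
opening: 0.0085
grasp_force: 0.0
```

```bash
cat >> go.py <<'E'
Rc=frame(hx,-ca)
G=W(p,[0,-.0737,.158])[0]
E
python3 - <<'E'
from go import *
P,R=cur();print(env.read_state()['joint_pos'],P,G,ca)
A=G+.17*ca;print(A)
M=(P+A)/2;M[2]=.42;RM=frame(hx,-ez);plan(P,R,M,RM);plan(M,RM,A,Rc)
E
```

```text
[-0.39375407  0.38000322 -0.67719967  1.49169645  0.74590415  1.83593494
 -0.73442073] [0.48090193 0.2435829  0.41989796] [0.57367932 0.01430686 0.158     ] [ 0.18683188 -0.54229492  0.81915204]
[ 0.60544074 -0.07788327  0.29725585]
5 rows(min 5 ) total cm [ 6.230e+00 -1.607e+01  1.000e-02] rad [ 0.657  0.226 -0.008]  each [ 1.25 -3.21  0.  ] [ 0.1314  0.0452 -0.0016]
4 rows(min 4 ) total cm [  6.23 -16.07 -12.27] rad [ 0.578  0.199 -0.   ]  each [ 1.56 -4.02 -3.07] [ 0.1444  0.0497 -0.    ]
```

Call:
move_arm --plan '[[9, [1.25, -3.2, -0.3], [0.131, 0.045, -0.002]], [9, [1.25, -3.2, 0], [0.131, 0.045, -0.002]], [9, [1.25, -3.2, 0], [0.131, 0.045, -0.002]], [9, [1.25, -3.2, 0], [0.131, 0.045, -0.002]], [9, [1.25, -3.2, 0.3], [0.131, 0.045, -0.002]], [9, [1.56, -4, -3], [0.144, 0.05, 0]], [9, [1.56, -4, -3], [0.144, 0.05, 0]], [9, [1.56, -4, -3], [0.144, 0.05, 0]], [9, [1.56, -4, -3], [0.144, 0.05, 0]], [9, [0, 0, 0], [0, 0, 0]]]'

```text
t: 8.25
ee_pos: [0.6039, -0.0851, 0.2867]
tool_rot: [-1.529, -2.093, -0.466]
ft_force: [-0.1, -0.2, -0.7]
opening: 0.09
grasp_force: 0.0
```

Run:
```python
from go import *
P,R=cur();print(env.read_state()['joint_pos'],P);plan(P,R,G+.17*ca,Rc)
snap('wrist','w3.png',(220,130,420,280),4);c=cams.camera_params('wrist')
np.save('c3.npy',c,allow_pickle=True)
```

```text
[ 0.66013866  0.64214689 -0.51726635  1.33631754 -0.22557899  1.55814068
  0.53168668] [ 0.60394645 -0.08514236  0.28673203]
1 rows(min 1 ) total cm [0.15 0.73 1.05] rad [-0.001 -0.02   0.017]  each [0.15 0.73 1.05] [-0.001  -0.0201  0.0168]
```

View pics/w3.png

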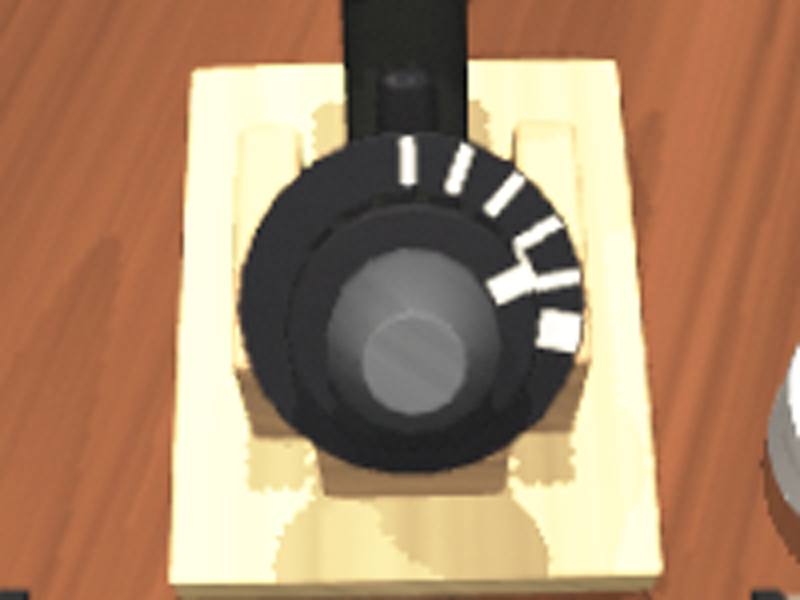

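The enlarged wrist view (4x, offset 220,130) shows these features:
- The flange rim spans x 242 to 583 and y 131 to 471.
- The chuck tip is at (413,362), with a radius of about 51.
- Marks 6 to 1 are at (407,160), (460,168), (503,193), (543,235), (557,280) and (560,332).
- The pointer on the collar's top face is at about (512,284).

I'll compute the geometry and angles from these.

```bash
cat > ang.py <<'E'
from go import *
def fish(c,P):
    T=np.array(c['camera_from_world']);v=np.atleast_2d(P)@T[:3,:3].T+T[:3,3];rr=np.hypot(v[:,0],v[:,1])
    k=c['fx']*np.arctan2(rr,v[:,2])/rr;return np.c_[k*v[:,0]+c['cx'],k*v[:,1]+c['cy']]
e2=-np.cross(hx,ca)*-1  # ca x hx... e1=hx, e2=ca×hx completes CCW seen from tip
e2=np.cross(ca,hx)
def circ(G,h,R,a): a=np.atleast_1d(a)[:,None];return G+h*ca+R*(np.cos(a)*hx+np.sin(a)*e2)
def unproj(c,px,G,h):
    f=lambda q:(fish(c,G+h*ca+q[0]*hx+q[1]*e2)-px).ravel()
    q=least_squares(f,[.02,.0]).x;return np.arctan2(q[1],q[0]),np.hypot(*q)
E
python3 - <<'E'
from ang import *
c=np.load('c3.npy',allow_pickle=True).item();U=lambda a:np.array(a)/4.+[220,130]-.375
tip=U([(413,362)]);a=np.linspace(0,2*np.pi,73)[:-1]
def f(q):
    Gq=G+q[0]*hx+q[1]*e2+q[2]*ca
    im=fish(c,circ(Gq,-.026,.045,a))
    b=np.r_[im[:,0].min(),im[:,0].max(),im[:,1].min(),im[:,1].max()]
    t=np.r_[U((242,131)),U((583,471))][[0,2,1,3]]
    return np.r_[b-t,(fish(c,Gq+.048*ca)-tip).ravel()]
s=least_squares(f,[0,0,0]);print(s.x,f(s.x).round(2));Gn=G+s.x[0]*hx+s.x[1]*e2+s.x[2]*ca;np.save('G.npy',Gn)
print('G',Gn)
for n_,px in zip('654321',[(407,160),(460,168),(503,193),(543,235),(557,280),(560,332)]):print(n_,unproj(c,U(px),Gn,-.026))
print('ptr',unproj(c,U((512,284)),Gn,.008),unproj(c,U((500,291)),Gn,.008),unproj(c,U((528,275)),Gn,.008))
P,R=cur();plan(P,R,Gn+.09*ca,Rc)
E
```

```text
[ 0.00446142  0.00567462 -0.00137793] [-0.55 -0.05  0.24 -0.31  0.48  0.05]
G [0.57612587 0.0209022  0.16012609]
6 (np.float64(1.5880637107434963), np.float64(0.037751171964395425))
5 (np.float64(1.2210034570537094), np.float64(0.03780496343147111))
4 (np.float64(0.8778732080234379), np.float64(0.03760110667260619))
3 (np.float64(0.4793557961334149), np.float64(0.03878542644438617))
2 (np.float64(0.15608946716141764), np.float64(0.03860184301148544))
1 (np.float64(-0.1988168869044914), np.float64(0.03981105881318621))
ptr (np.float64(0.4112764467215542), np.float64(0.025873206040036876)) (np.float64(0.3944859124544357), np.float64(0.022584425450724054)) (np.float64(0.4256189912040434), np.float64(0.030232369193939658))
2 rows(min 2 ) total cm [-1.18  5.24 -5.87] rad [-0.    -0.012  0.011]  each [-0.59  2.62 -2.94] [-0.     -0.006   0.0054]
```

The pointer is at about 0.41 rad and mark 4 at about 0.87, so the collar needs about +0.46 rad. Now I'll approach along the axis.

Call:
move_arm --plan '[[9.19, [-0.4, 1.75, -1.95], [0, -0.006, 0.005]], [9.19, [-0.4, 1.75, -1.95], [0, -0.006, 0.005]], [9.19, [-0.4, 1.75, -1.95], [0, 0, 0]], [9.19, [0, 0, 0], [0, 0, 0]]]'

```text
t: 8.8
ee_pos: [0.5927, -0.0203, 0.2432]
tool_rot: [-1.502, -2.14, -0.479]
ft_force: [0.4, -0.6, 0.7]
opening: 0.0916
grasp_force: 0.0
```

```bash
cat > sc.py <<'E'
from ang import *
Gn=np.load('G.npy');P,R=cur();s=env.read_state();d=P-Gn
Y=R.as_matrix()[:,1]
print('along',(d@ca).round(4),'lat hx,e2',(d@hx).round(4),(d@e2).round(4),'phi',np.arctan2(Y@e2,Y@hx).round(4),'F',s['ft_force'].round(1),'M.ca',(s['moment']@ca).round(3),s['opening'],s['grasp_force'],'t',s['t'])
plan(P,R,Gn-.008*ca,Rc)
E
python3 sc.py
```

```text
along 0.0934 lat hx,e2 0.0023 0.0113 phi 0.0154 F [ 0.4 -0.6  0.7] M.ca 0.103 0.09161239248362403 0.0 t 8.8
2 rows(min 2 ) total cm [-1.81  4.55 -8.96] rad [ 0.005  0.013 -0.011]  each [-0.91  2.27 -4.48] [ 0.0025  0.0064 -0.0057]
```

Call:
move_arm --plan '[[9.19, [0.08, -0.95, -0.65], [0.005, 0.013, -0.011]], [9.19, [0, 0, 0], [0, 0, 0]], [9.19, [-0.47, 1.36, -2.05], [0, 0, 0]], [9.19, [-0.47, 1.36, -2.05], [0, 0, 0]], [9.19, [0, 0, 0], [0, 0, 0]]]'

```text
t: 9.43
ee_pos: [0.5843, -0.0053, 0.1935]
tool_rot: [-1.515, -2.114, -0.476]
ft_force: [-0.1, 0.1, -0.2]
opening: 0.0922
grasp_force: 0.0
```

```bash
python3 sc.py
```

```text
along 0.0431 lat hx,e2 -0.0008 -0.0033 phi -0.0047 F [-0.1  0.1 -0.2] M.ca 0.102 0.09216213019155407 0.0 t 9.425
1 rows(min 1 ) total cm [-0.97  3.05 -3.99] rad [-0.001 -0.003  0.004]  each [-0.97  3.05 -3.99] [-0.0014 -0.0034  0.0038]
```

Call:
move_arm --plan '[[9.19, [-0.3, 1.0, -1.3], [0, 0, 0]], [9.19, [-0.3, 1.0, -1.3], [0, 0, 0]], [9.19, [-0.3, 0.9, -1.2], [0, 0, 0]], [9.19, [0, 0, 0], [0, 0, 0]]]'

```text
t: 9.93
ee_pos: [0.575, 0.0245, 0.1552]
tool_rot: [-1.514, -2.114, -0.476]
ft_force: [-0.6, -0.2, -0.6]
opening: 0.0917
grasp_force: 0.0
```

```bash
python3 sc.py
```

```text
along -0.0062 lat hx,e2 0.0002 0.0002 phi -0.004 F [-0.6 -0.2 -0.6] M.ca 0.1 0.09171255578090051 0.0 t 9.925
1 rows(min 1 ) total cm [-0.04  0.07 -0.16] rad [-0.001 -0.003  0.003]  each [-0.04  0.07 -0.16] [-0.0015 -0.0034  0.0029]
```

Call:
move_arm --force 25 --plan '[[5.5, [0, 0, 0], [0, 0, 0]], [5.5, [0, 0, 0], [0, 0, 0]], [5.5, [0, 0, 0], [0, 0, 0]], [5.5, [0, 0, 0], [0, 0, 0]], [5.5, [0, 0, 0], [0, 0, 0]]]'

```text
t: 10.55
ee_pos: [0.5762, 0.0233, 0.1562]
tool_rot: [-1.517, -2.116, -0.478]
ft_force: [0.2, 0.0, 0.3]
opening: 0.0548
grasp_force: 0.0
```

```bash
python3 sc.py
```

```text
along -0.0045 lat hx,e2 0.0008 -0.0004 phi -0.0044 F [0.2 0.  0.3] M.ca 0.022 0.05480839318391396 0.0 t 10.55
1 rows(min 1 ) total cm [-0.16  0.19 -0.26] rad [-0.    -0.001  0.005]  each [-0.16  0.19 -0.26] [-0.0005 -0.0011  0.0047]
```

Run:
```python
from h import *
snap('wrist','w4.png',(200,100,440,300),2);snap('top','t4.png')
b=cv2.imread('pics/full_t4.png')[200:350,220:400]
a=cv2.imread('pics/w4.png');b=cv2.resize(b,(320,267),interpolation=2)
b=np.vstack([b,np.zeros((a.shape[0]-267,320,3),np.uint8)]);cv2.imwrite('pics/wt4.png',np.hstack([a,b]))
```

```text
(no output)
```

View pics/wt4.png

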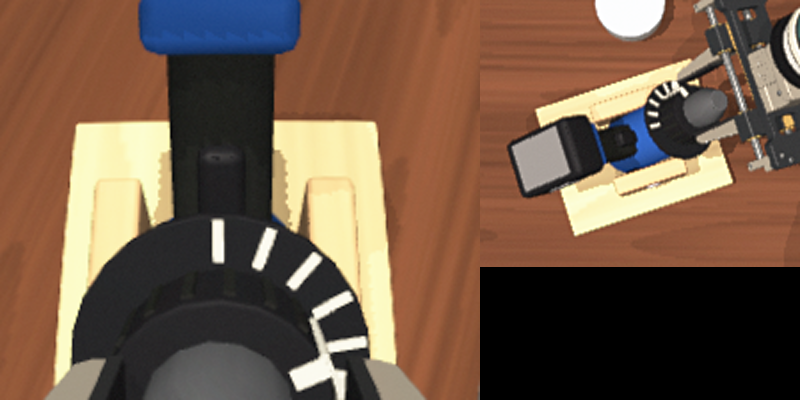

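The wrist crop (2x, offset 200,100) shows the pads beside the chuck, above the collar, with the flange rim at x 73 to 368 and its top at y 213. Marks 6 to 2 are at (218,240), (264,249), (304,270), (333,305) and (348,345). So the collar is lower along its axis than I estimated, and I'll refit using both wrist views.

Run:
```python
from ang import *
c3=np.load('c3.npy',allow_pickle=True).item();c4=cams.camera_params('wrist')
m3=np.array([(407,160),(460,168),(503,193),(543,235),(557,280),(560,332)])/4.+[220,130]-.375
m4=np.array([(218,240),(264,249),(304,270),(333,305),(348,345)])/2.+[200,100]-.25
Gn=np.load('G.npy')
k=np.arange(5,-1,-1)*.35
def f(q,):
    Gq=Gn+q[0]*hx+q[1]*e2+q[2]*ca
    X=circ(Gq,-.024,q[3],q[4]+k)
    rim3=fish(c3,circ(Gq,-.026,.045,np.linspace(0,6.28,100)));rim4=fish(c4,circ(Gq,-.026,.045,np.linspace(0,6.28,100)))
    return np.r_[(fish(c3,X)-m3).ravel(),(fish(c4,X[:5])-m4).ravel(),rim3[:,0].min()-(220+242/4),rim3[:,0].max()-(220+583/4),rim4[:,1].min()-206.3, rim4[:,0].min()-236.3,rim4[:,0].max()-384.3]
s=least_squares(f,[0,0,-.01,.038,-.18],loss='soft_l1');print(s.x.round(4));print(f(s.x).round(1))
q=s.x;G2=Gn+q[0]*hx+q[1]*e2+q[2]*ca;np.save('G2.npy',G2);print(G2, 'tip px err',fish(c3,G2+.048*ca)-(np.array([413,362])/4+[220,130]))
L=np.array([hx,hy,ez])@(G2-[p[0],p[1],0]);print('local',L)
for px in [(512,284),(500,291),(528,275)]: print('ptr-mark1',unproj(c3,np.array(px)/4.+[220,130],G2,.008)[0]-q[4])
```

```text
[-0.0011 -0.0045  0.0089  0.0373 -0.1391]
[-1.8  5.7 -2.1  5.3 -1.4  4.9 -2.8  3.8 -1.5  4.3 -1.9  3.7  0.1  0.5
  0.6 -1.   1.3 -0.9  1.8 -1.8  1.9 -1.8 -2.7 -0.4 -0.6 -0.5  4.6]
[0.57797549 0.01225565 0.16479432] tip px err [[-0.98885212  7.20250024]]
local [ 0.00339372 -0.07703874  0.16479432]
ptr-mark1 0.7152181296354603
ptr-mark1 0.7214463410257717
ptr-mark1 0.7068595022314148
```

```bash
cat > fit2.py <<'E'
from ang import *
c3=np.load('c3.npy',allow_pickle=True).item();c4=cams.camera_params('wrist');np.save('c4.npy',c4,allow_pickle=True)
m3=np.array([(407,160),(460,168),(503,193),(543,235),(557,280),(560,332),(413,362)])/4.+[220,130]-.375
m4=np.array([(218,240),(264,249),(304,270),(333,305),(348,345)])/2.+[200,100]-.25
mt=T([(470,243),(465,211),(472,183),(645,172)])
k=np.arange(5,-1,-1)*.35
def f(q,v=0):
    Gq=W(p,q[:3])[0];X=circ(Gq,-.024,q[3],q[4]+k);tip=Gq+.048*ca
    r3=fish(c3,np.r_[X,[tip]])-m3-q[5:7]; r4=fish(c4,X[:5])-m4
    rt=proj('top',np.r_[X[:3],[tip]])-mt-[-.2,1.6]
    rim=fish(c4,circ(Gq,-.025,.045,np.linspace(0,6.28,200)))[:,1].min()-206.3
    if v: print('r3',r3.round(1).tolist(),'\nr4',r4.round(1).tolist(),'\nrt',rt.round(1).tolist(),rim)
    return np.r_[r3.ravel(),r4.ravel(),rt.ravel(),rim,q[0]/.002,q[5:7]/5]
s=least_squares(f,[0,-.07,.15,.038,-.18,0,0],loss='soft_l1',x_scale=[.01,.01,.01,.01,.1,1,1]);f(s.x,1);print(s.x.round(4))
G2=W(p,s.x[:3])[0];np.save('G.npy',G2)
E
python3 fit2.py; python3 sc.py
```

```text
r3 [[0.6, -0.1], [0.3, -0.0], [0.8, 0.1], [-0.9, -0.6], [-0.1, 0.1], [-1.0, -0.3], [-0.1, 1.9]] 
r4 [[-0.0, -0.2], [0.1, -0.8], [0.1, 0.1], [-0.2, -0.4], [-0.9, -0.3]] 
rt [[0.3, -0.5], [0.2, -0.6], [-0.4, -1.0], [0.8, -0.2]] 1.5977373251665767
[ 1.6000e-03 -7.4500e-02  1.5690e-01  3.8400e-02 -1.8020e-01 -2.6247e+00
  6.4486e+00]
along -0.0056 lat hx,e2 0.0037 0.0065 phi -0.0043 F [-0.1  0.4  0.4] M.ca 0.066 0.05489851829697498 0.0 t 10.65
1 rows(min 1 ) total cm [-0.22 -0.49 -0.57] rad [-0.001 -0.001  0.005]  each [-0.22 -0.49 -0.57] [-0.0005 -0.0012  0.0046]
```

Run:
```python
from ang import *
c=np.load('c4.npy',allow_pickle=True).item();Gn=np.load('G.npy');P,R=cur();M=R.as_matrix()
for z in (.008,-.011,-.03):
  for y in(-.0274,.0274): print('pad',z,y,fish(c,P+M@[0,y,z]).round(1))
for h,r_ in((.008,.03),(-.024,.03),(-.024,.045),(.008,.0195)):
  q=fish(c,circ(Gn,h,r_,np.linspace(0,6.28,200)));print(h,r_,q.min(0).round(1),q.max(0).round(1))
a=cv2.imread('pics/full_w4.png')[180:400,200:440];cv2.imwrite('pics/w4b.png',cv2.resize(a,None,fx=2.7,fy=2.7,interpolation=2))
```

```text
pad 0.008 -0.0274 [[267.3 278.5]]
pad 0.008 0.0274 [[363.6 278.5]]
pad -0.011 -0.0274 [[262.7 291.5]]
pad -0.011 0.0274 [[367.8 291.6]]
pad -0.03 -0.0274 [[257.2 307.1]]
pad -0.03 0.0274 [[372.9 307.2]]
0.008 0.03 [250.8 249.9] [366.  354.1]
-0.024 0.03 [259.6 233.9] [359.4 326.8]
-0.024 0.045 [235.2 208.2] [384. 347.]
0.008 0.0195 [270.7 270. ] [345.9 337.8]
```

View pics/w4b.png

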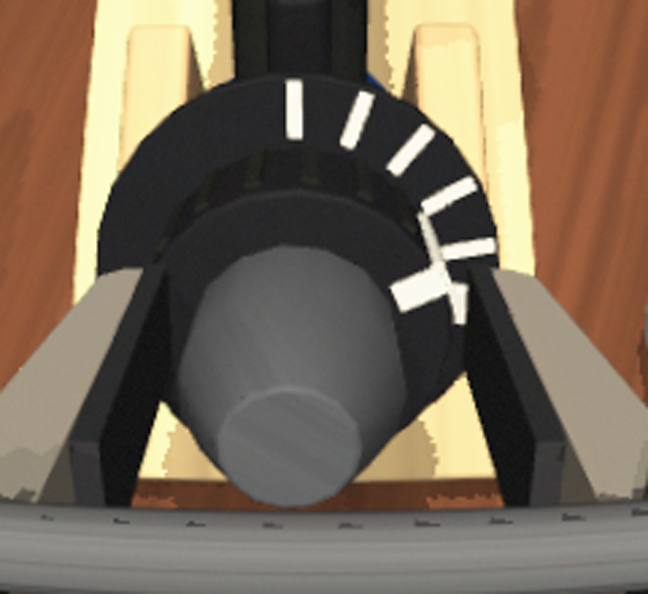

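The pads straddle the collar's visible width, with tips at (165,265) and (470,270), and look about centred. I'll close further and read the grip force.

Call:
move_arm --force 25 --plan '[[4.6, [0, 0, 0], [0, 0, 0]], [4.6, [0, 0, 0], [0, 0, 0]], [4.6, [0, 0, 0], [0, 0, 0]]]'

```text
t: 11.02
ee_pos: [0.5754, 0.0231, 0.156]
tool_rot: [-1.516, -2.115, -0.476]
ft_force: [-2.8, -0.9, 1.3]
opening: 0.0459
grasp_force: 1.8
```

```bash
python3 sc.py
```

```text
along -0.0057 lat hx,e2 0.0029 0.0065 phi -0.0047 F [-2.8 -0.9  1.3] M.ca -0.025 0.04592383359503436 1.8227239523548633 t 11.025
1 rows(min 1 ) total cm [-0.14 -0.47 -0.56] rad [-0.    -0.003  0.004]  each [-0.14 -0.47 -0.56] [-0.0004 -0.0028  0.004 ]
```

The pads passed 60 mm, so they are still above the collar. I'll open, correct the lateral offset, and feel my way deeper along the axis.

Call:
move_arm --plan '[[8.5, [0, 0, 0], [0, 0, 0]], [8.5, [0.13, -0.39, -0.29], [0, 0, 0]], [8.5, [0, 0, 0], [0, 0, 0]], [8.5, [-0.08, 0.22, -0.33], [0, 0, 0]], [8.5, [-0.08, 0.22, -0.33], [0, 0, 0]], [8.5, [0, 0, 0], [0, 0, 0]]]'

```text
t: 11.78
ee_pos: [0.5755, 0.0243, 0.1463]
tool_rot: [-1.516, -2.115, -0.477]
ft_force: [1.1, -0.2, 0.4]
opening: 0.0847
grasp_force: 0.0
```

```bash
python3 sc.py
```

```text
along -0.0143 lat hx,e2 0.0033 0.0018 phi -0.0041 F [ 1.1 -0.2  0.4] M.ca 0.091 0.0847398835095365 0.0 t 11.775
1 rows(min 1 ) total cm [-0.15 -0.59  0.41] rad [-0.001 -0.002  0.004]  each [-0.15 -0.59  0.41] [-0.0009 -0.0019  0.004 ]
```

Call:
move_arm --plan '[[8.5, [-0.08, 0.22, -0.33], [0, 0, 0]], [8.5, [0, 0, 0], [0, 0, 0]], [8.5, [-0.08, 0.22, -0.33], [0, 0, 0]], [8.5, [0, 0, 0], [0, 0, 0]]]'

```text
t: 12.28
ee_pos: [0.574, 0.0285, 0.1397]
tool_rot: [-1.516, -2.115, -0.477]
ft_force: [-0.3, 0.3, -0.6]
opening: 0.0846
grasp_force: 0.0
```

```bash
python3 sc.py
```

```text
along -0.0222 lat hx,e2 0.0033 0.0017 phi -0.0044 F [-0.3  0.3 -0.6] M.ca 0.042 0.08458232561439434 0.0 t 12.275
1 rows(min 1 ) total cm [ 0.   -1.    1.06] rad [-0.001 -0.002  0.004]  each [ 0.   -1.    1.06] [-0.0007 -0.0018  0.0043]
```

Call:
move_arm --force 10 --plan '[[5.4, [0, 0, 0], [0, 0, 0]], [5.4, [0, 0, 0], [0, 0, 0]], [5.4, [0, 0, 0], [0, 0, 0]], [5.4, [0, 0, 0], [0, 0, 0]]]'

```text
t: 12.78
ee_pos: [0.5704, 0.027, 0.1398]
tool_rot: [-1.513, -2.113, -0.469]
ft_force: [-9.6, -4.5, 5.4]
opening: 0.0595
grasp_force: 10.0
```

```bash
python3 sc.py
```

```text
along -0.022 lat hx,e2 -0.0006 0.0015 phi -0.0058 F [-9.6 -4.5  5.4] M.ca 0.05 0.059484003338859025 9.99984785914421 t 12.775
1 rows(min 1 ) total cm [ 0.36 -0.86  1.06] rad [ 0.    -0.009  0.001]  each [ 0.36 -0.86  1.06] [ 0.0004 -0.009   0.001 ]
```

It is gripping the collar at 59.5 mm, and the hand was drawn 4 mm in -x. I'll open, re-centre, go 5 mm deeper and re-grip.

Call:
move_arm --force 30 --plan '[[8.5, [0, 0, 0], [0, 0, 0]], [8.5, [0, 0, 0], [0, 0, 0]], [8.5, [-0.35, -0.12, 0], [0, 0, 0]], [8.5, [-0.09, 0.27, -0.41], [0, 0, 0]], [8.5, [0, 0, 0], [0, 0, 0]], [5.4, [0, 0, 0], [0, 0, 0]], [5.4, [0, 0, 0], [0, 0, 0]], [5.4, [0, 0, 0], [0, 0, 0]], [5.4, [0, 0, 0], [0, 0, 0]]]'

```text
t: 13.9
ee_pos: [0.5696, 0.0296, 0.1359]
tool_rot: [-1.516, -2.115, -0.477]
ft_force: [-1.5, 0.2, 0.6]
opening: 0.0592
grasp_force: 30.0
```

```bash
python3 sc.py; python3 -c "
from go import *;print((ca*.1).round(4))"
```

```text
along -0.0267 lat hx,e2 -0.0005 0.0015 phi -0.0044 F [-1.5  0.2  0.6] M.ca 0.085 0.05918332920163143 30.000040233135223 t 13.9
1 rows(min 1 ) total cm [ 0.44 -1.12  1.45] rad [-0.    -0.002  0.004]  each [ 0.44 -1.12  1.45] [-0.0004 -0.0018  0.0043]
[ 0.0187 -0.0542  0.0819]
```

Run:
```python
from ang import *
c=np.load('c4.npy',allow_pickle=True).item();G0=np.load('G.npy')
U=lambda a:np.array(a)/2.7+[200,180]-.3
for dx,dz in((0,0),(0,-.01),(-.003,0),(-.003,-.01),(-.003,-.015)):
    G=G0+dx*hx+dz*ca
    m=[unproj(c,U(x),G,-.024) for x in((294,110),(357,120),(410,150),(449,195),(468,248))]
    b=unproj(c,U((424,213)),G,-.024);t=unproj(c,U((443,265)),G,.008);t2=unproj(c,U((400,297)),G,.008)
    print(dx,dz,'marks6-2',np.round([x[0] for x in m],2),'r',np.round([x[1] for x in m],4),'ptr bottom',np.round(b,3),'top edge',np.round(t,3),np.round(t2,3))
```

```text
0 0 marks6-2 [1.57 1.22 0.87 0.52 0.18] r [0.0379 0.0381 0.0381 0.0384 0.0386] ptr bottom [0.491 0.032] top edge [0.49  0.032] [0.403 0.022]
0 -0.01 marks6-2 [1.58 1.18 0.8  0.43 0.08] r [0.0358 0.0361 0.0369 0.0382 0.0397] ptr bottom [0.383 0.031] top edge [0.362 0.032] [0.208 0.022]
-0.003 0 marks6-2 [1.49 1.14 0.81 0.48 0.16] r [0.038  0.0392 0.0401 0.041  0.0416] ptr bottom [0.45  0.034] top edge [0.449 0.035] [0.356 0.025]
-0.003 -0.01 marks6-2 [1.5  1.11 0.75 0.4  0.07] r [0.0359 0.0374 0.039  0.0409 0.0427] ptr bottom [0.35  0.034] top edge [0.332 0.034] [0.183 0.025]
-0.003 -0.015 marks6-2 [1.5  1.09 0.72 0.36 0.03] r [0.0348 0.0365 0.0385 0.041  0.0434] ptr bottom [0.3   0.034] top edge [0.273 0.035] [0.096 0.025]
```

The marks fit exactly (0.35 spacing) and the pointer is at about 0.47 to 0.49, so the turn is about 0.39 rad. I'll turn, release, back off and check.

Call:
move_arm --plan '[[5.4, [0, 0, 0], [0.0146, -0.0423, 0.0639]], [5.4, [0, 0, 0], [0.0146, -0.0423, 0.0639]], [5.4, [0, 0, 0], [0.0146, -0.0423, 0.0639]], [5.4, [0, 0, 0], [0.0146, -0.0423, 0.0639]], [5.4, [0, 0, 0], [0.0146, -0.0423, 0.0639]], [5.4, [0, 0, 0], [0, 0, 0]], [5.4, [0, 0, 0], [0, 0, 0]]]'

```text
t: 14.78
ee_pos: [0.5693, 0.0295, 0.1359]
tool_rot: [-1.1, -2.416, -0.609]
ft_force: [-3.4, -3.0, 2.6]
opening: 0.0594
grasp_force: 30.0
```

```bash
python3 sc.py
```

```text
along -0.0267 lat hx,e2 -0.0008 0.0015 phi 0.3843 F [-3.4 -3.   2.6] M.ca 0.193 0.0593929536329189 30.000934302806854 t 14.775
3 rows(min 3 ) total cm [ 0.46 -1.11  1.45] rad [-0.074  0.208 -0.314]  each [ 0.15 -0.37  0.48] [-0.0245  0.0694 -0.1048]
```

Call:
move_arm --plan '[[9, [0, 0, 0], [0, 0, 0]], [9, [0, 0, 0], [0, 0, 0]], [9, [0, 0, 0], [0, 0, 0]], [9, [0.37, -1.08, 1.64], [0, 0, 0]], [9, [0.75, -2.17, 3.28], [0, 0, 0]], [9, [0.75, -2.17, 3.28], [0, 0, 0]], [9, [0.75, -2.17, 3.28], [0, 0, 0]], [9, [0.37, -1.08, 1.64], [0, 0, 0]], [9, [0, 0, 0], [0, 0, 0]], [9, [0, 0, 0], [0, 0, 0]], [9, [0, 0, 0], [0, 0, 0]]]'

```text
t: 16.15
ee_pos: [0.5991, -0.0561, 0.2662]
tool_rot: [-1.098, -2.416, -0.61]
ft_force: [-0.5, 0.2, 0.0]
opening: 0.0902
grasp_force: 0.0
```

Run:
```python
from ang import *
c=cams.camera_params('wrist');np.save('c5.npy',c,allow_pickle=True)
q=fish(c,np.load('G.npy'))[0].astype(int);print(q)
x0,y0=q-[75,60];snap('wrist','w5.png',(x0,y0,x0+150,y0+115),5.2);print(x0,y0)
```

```text
[315 230]
240 170
```

View pics/w5.png

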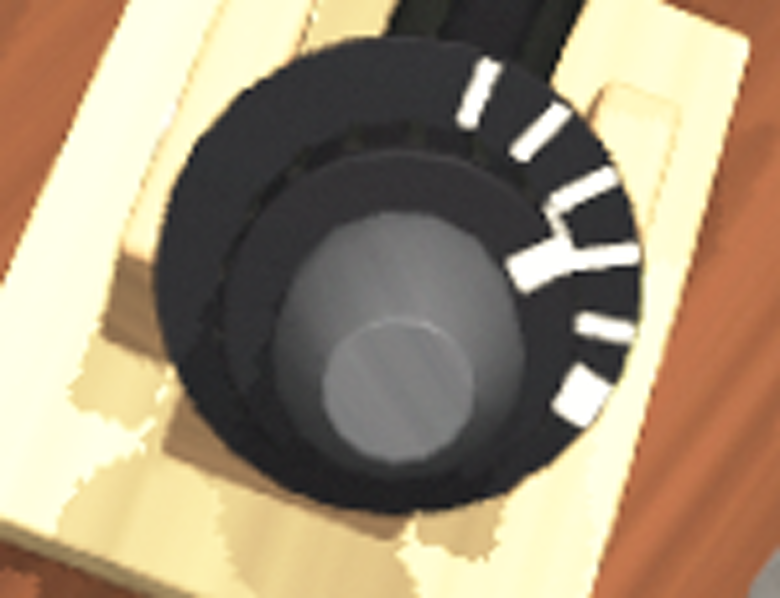

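The crop (5.2x, offset 240,170) shows marks 6 to 1 at (480,93), (541,131), (585,187), (605,255), (604,328) and (582,395). The pointer's foot at (553,210) meets mark 4's inner end, and its bend at the collar's top edge is at about (572,243). I'll compute the residual.

Run:
```python
from ang import *
c=np.load('c5.npy',allow_pickle=True).item();G0=np.load('G.npy')
U=lambda a:np.array(a)/5.2+[240,170]-.4
m=np.array([(480,93),(541,131),(585,187),(605,255),(604,328),(582,395)])
k=np.arange(5,-1,-1)*.35
rim=lambda G:fish(c,circ(G,-.025,.045,np.linspace(0,6.28,300)))
b=U(np.array([[158,37],[642,513]]))
def f(q):
    G=G0+q[0]*hx+q[1]*e2+q[2]*ca;R=rim(G)
    return np.r_[(fish(c,circ(G,-.024,.0382,-.179+k))-U(m)).ravel(),R[:,0].min()-b[0,0],R[:,0].max()-b[1,0],R[:,1].min()-b[0,1],R[:,1].max()-b[1,1],(fish(c,G+.048*ca)-U((400,390))).ravel()*.5]
s=least_squares(f,[0,0,0]);print(s.x,f(s.x).round(1))
G=G0+s.x[0]*hx+s.x[1]*e2+s.x[2]*ca
print('marks',[unproj(c,U(x),G,-.024)[0].round(3) for x in m])
for px,h in(((554,210),-.024),((572,243),.008),((575,255),.008),((540,262),.008),((518,274),.008)):print(px,np.round(unproj(c,U(px),G,h),3))
# image-based: predicted pointer for given angles
for a in(.75,.8,.87,.94):print(a,[(np.ravel(fish(c,circ(G,h,r_,a))-[240,170]+.4)*5.2).round(0) for h,r_ in((-.024,.0305),(.008,.0305),(.008,.026),(.008,.021))])
```

```text
[ 0.00079401  0.0005234  -0.00126718] [ 0.2 -0.2  0.4  0.   0.3  0.3  0.5  0.3 -0.2 -0.2 -1.5 -0.7 -0.2  0.5
  0.2  0.2  0.  -0. ]
marks [np.float64(1.573), np.float64(1.228), np.float64(0.882), np.float64(0.531), np.float64(0.168), np.float64(-0.174)]
(554, 210) [0.846 0.031]
(572, 243) [0.845 0.032]
(575, 255) [0.78  0.031]
(540, 262) [0.823 0.026]
(518, 274) [0.809 0.021]
0.75 [array([557., 226.]), array([572., 262.]), array([547., 271.]), array([519., 282.])]
0.8 [array([554., 218.]), array([569., 254.]), array([544., 264.]), array([516., 276.])]
0.87 [array([549., 208.]), array([563., 242.]), array([539., 255.]), array([513., 268.])]
0.94 [array([544., 198.]), array([557., 231.]), array([534., 245.]), array([508., 261.])]
```

Run:
```python
from ang import *
def run(cf,img,d):
    c=np.load(cf,allow_pickle=True).item();G0=np.load('G.npy');G=G0+d[0]*hx+d[1]*e2+d[2]*ca
    im=cv2.imread(img).min(2);A=[]
    c0=fish(c,G)[0].astype(int)
    for y,x in np.argwhere(im[c0[1]-50:c0[1]+50,c0[0]-60:c0[0]+60]>150)+[c0[1]-50,c0[0]-60]:
        a,rr=unproj(c,np.array([x,y]),G,.008)
        if .019<rr<.0285 and 0<a<1.2: A.append((a,rr,float(im[y,x])))
    A=np.array(A);print(img,len(A),'mean',np.average(A[:,0],weights=A[:,2]-100).round(3),'range',A[:,0].min().round(2),A[:,0].max().round(2))
run('c5.npy','pics/full_w5.png',[.0008,.0005,-.0013])
run('c4.npy','pics/full_w4.png',[0,0,0])
```

```text
pics/full_w5.png 65 mean 0.813 range 0.67 0.95
pics/full_w4.png 157 mean 0.409 range 0.28 0.54
```

Pointer at about 0.82 against mark 4 at 0.87, so it is about 0.05 rad short. I'll re-grip and add 0.05.

Call:
move_arm --plan '[[9, [-0.37, 1.08, -1.64], [0, 0, 0]], [9, [-0.75, 2.17, -3.28], [0, 0, 0]], [9, [-0.75, 2.17, -3.28], [0, 0, 0]], [9, [-0.6, 1.73, -2.62], [0, 0, 0]], [9, [-0.28, 0.8, -1.2], [0, 0, 0]], [9, [0, 0, 0], [0, 0, 0]], [9, [0, 0, 0], [0, 0, 0]]]'

```text
t: 17.08
ee_pos: [0.5733, 0.0217, 0.1477]
tool_rot: [-1.101, -2.418, -0.612]
ft_force: [0.2, -0.2, 0.4]
opening: 0.09
grasp_force: 0.0
```

```bash
python3 sc.py
```

```text
along -0.0121 lat hx,e2 0.0005 0.0012 phi 0.3856 F [ 0.2 -0.2  0.4] M.ca 0.061 0.09004419984369771 0.0 t 17.075
3 rows(min 3 ) total cm [ 0.07 -0.33  0.27] rad [-0.073  0.212 -0.314]  each [ 0.02 -0.11  0.09] [-0.0243  0.0705 -0.1047]
```

Call:
move_arm --force 30 --plan '[[9, [-0.19, 0.35, -0.58], [0, 0, 0]], [9, [-0.17, 0.35, -0.57], [0, 0, 0]], [9, [0, 0, 0], [0, 0, 0]], [5.4, [0, 0, 0], [0, 0, 0]], [5.4, [0, 0, 0], [0, 0, 0]], [5.4, [0, 0, 0], [0, 0, 0]], [5.4, [0, 0, 0], [0, 0, 0]], [5.4, [0, 0, 0], [0, 0, 0]]]'

```text
t: 18.08
ee_pos: [0.5692, 0.0297, 0.1356]
tool_rot: [-1.1, -2.418, -0.612]
ft_force: [1.8, 0.2, 0.5]
opening: 0.0595
grasp_force: 30.0
```

```bash
python3 sc.py
```

```text
along -0.0271 lat hx,e2 -0.0009 0.0016 phi 0.386 F [1.8 0.2 0.5] M.ca 0.029 0.05945264430291702 30.000108182430267 t 18.075
3 rows(min 3 ) total cm [ 0.48 -1.13  1.48] rad [-0.074  0.211 -0.315]  each [ 0.16 -0.38  0.49] [-0.0246  0.0703 -0.1049]
```

Call:
move_arm --plan '[[5.4, [0, 0, 0], [0.005, -0.0145, 0.022]], [5.4, [0, 0, 0], [0.005, -0.0145, 0.022]], [5.4, [0, 0, 0], [0, 0, 0]], [5.4, [0, 0, 0], [0, 0, 0]]]'

```text
t: 18.58
ee_pos: [0.5691, 0.0297, 0.1356]
tool_rot: [-1.037, -2.454, -0.629]
ft_force: [3.9, 1.9, 1.2]
opening: 0.0593
grasp_force: 30.0
```

```bash
python3 sc.py
```

```text
along -0.0271 lat hx,e2 -0.0009 0.0015 phi 0.4398 F [3.9 1.9 1.2] M.ca 0.132 0.059312952876036586 30.000160038471222 t 18.575
3 rows(min 3 ) total cm [ 0.49 -1.13  1.48] rad [-0.084  0.24  -0.359]  each [ 0.16 -0.38  0.49] [-0.028   0.08   -0.1197]
```

Call:
move_arm --plan '[[9, [0, 0, 0], [0, 0, 0]], [9, [0, 0, 0], [0, 0, 0]], [9, [0, 0, 0], [0, 0, 0]], [9, [0.37, -1.08, 1.64], [0, 0, 0]], [9, [0.75, -2.17, 3.28], [0, 0, 0]], [9, [0.75, -2.17, 3.28], [0, 0, 0]], [9, [0.75, -2.17, 3.28], [0, 0, 0]], [9, [0.37, -1.08, 1.64], [0, 0, 0]], [9, [0, 0, 0], [0, 0, 0]], [9, [0, 0, 0], [0, 0, 0]], [9, [0, 0, 0], [0, 0, 0]]]'

```text
t: 19.95
ee_pos: [0.5978, -0.0563, 0.2657]
tool_rot: [-1.036, -2.452, -0.627]
ft_force: [-0.2, 0.4, -0.4]
opening: 0.0901
grasp_force: 0.0
```

Run:
```python
from ang import *
c=cams.camera_params('wrist');snap('wrist','w6.png');G0=np.load('G.npy')
def blob(G,h,lo,hi,a0,a1,im):
    c0=fish(c,G)[0].astype(int);A=[]
    for y,x in np.argwhere(im[c0[1]-55:c0[1]+55,c0[0]-60:c0[0]+60]>140)+[c0[1]-55,c0[0]-60]:
        a,rr=unproj(c,np.array([x,y]),G,h)
        if lo<rr<hi and a0<a<a1: A.append((a,float(im[y,x])-100))
    A=np.array(A);return len(A),np.average(A[:,0],weights=A[:,1]).round(3) if len(A) else None
im=cv2.imread('pics/full_w6.png').min(2);G=G0+.0008*hx+.0005*e2-.0013*ca
for i in range(6):
    m=-.179+.35*i;print(i+1,m,blob(G,-.024,.036,.0425,m-.15,m+.15,im))
print('ptr',blob(G,.008,.019,.0285,.3,1.3,im),blob(G,.008,.019,.025,.3,1.3,im))
```

```text
1 -0.179 (62, np.float64(-0.177))
2 0.17099999999999999 (26, np.float64(0.167))
3 0.5209999999999999 (28, np.float64(0.523))
4 0.8709999999999998 (29, np.float64(0.877))
5 1.2209999999999999 (30, np.float64(1.228))
6 1.571 (31, np.float64(1.58))
ptr (68, np.float64(0.866)) (38, np.float64(0.868))
```

```bash
python3 -c "
from plant import env
print(env.job_done())"
```

```text
the job is handed in; nothing more can be done
None
```

I pressed the battery pack in to a hard stop (about 14 mm of travel from first touch), then turned the clutch collar to mark 4, with the pointer measured within about 0.01 rad of it. I released the drill and handed the job in at about 20 s; no arm move went near the hammer, tin or spare pack, but I took no final picture of them or of the pack's gap.

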